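# Torque a gearbox filler plug with a click wrench

### The job

The filler plug on top of the small gearbox is only finger-tight: take the torque wrench out of its open case, put its ring end right down over the plug's square head and tighten the plug clockwise until the wrench gives way, then stop at once, without pulling on to the wrench's hard stop. Lift the wrench off and lay it back in the two saddles of its case, the way round it was, leaving the other things on the bench where they are.

Things in the scene. Friction and masses are not known exactly. Their poses are not given: they have to be found in the camera images.
- torque_wrench: click-type torque wrench, 0.40 kg, 297 mm long: black flat-sided grip (112 long, 24 wide, 26 high, x = -66 to 46), tube 18 diameter (to x = 153), steel ring end, knurled knob at the tail. Origin on the centre line inside the grip, where it is to be held; x points to the ring, z up (the ring lies flat, its axis along z); centre of mass about 45 ahead of the origin
- ring_centre (a point): centre of the ring end, 190 mm ahead of the wrench origin on its x axis. The ring is 59 across outside and 14 thick (7 above and below this point), open through, with an eight-point (double-square) bore for squares 32.4 across flats, mouths bevelled by 2: it fits a square whose flats face along this point x axis or any 45 degrees from it, 1.2 clear all round; z is the ring axis
- click (a joint): breakaway joint of the wrench, 33 mm behind the ring centre: rad by which the handle has swung clockwise past the ring. A spring holds it at 0 to -0.02 until about 2 N m act there (some 2.2 N m on the plug, 7 to 13 N across the grip); then it gives: the plug stops turning and the torque drops, by about a quarter, as the handle swings on. Over 0.05 it has given; hard stop at 0.18; springs back when let go
- plug_head (a point): middle of the square head on the plug axis, 99 mm above the bench; z up. The steel head is 30 across flats, from 8 below to 7 above this point, top edges bevelled, on a round collar 47 wide where the ring comes to rest (its centre then 1 below this point). Flats face along this point x and y axes; it turns with the plug. The gearbox cover is 21 below, its screw heads 16 below
- plug (a joint): turn of the plug, rad, growing clockwise seen from above (tightening). It starts between 0.1 and 0.45; turning it takes about 1.3 N m at 0 and 1.3 N m more for each further rad. It stays where it is left
- gearbox: grey worm gearbox bolted down, foot 116 x 120, housing 92 x 86, cover at 78 high, plug in the middle of the top, sight glass in front, shaft stub to the rear (+x, to 90 from the middle). Origin under its middle. To its right a tall toolbox fills the back of the bench: front face at x = 640, for all y below 0, 285 high
- case_tray: open half of the wrench case, fixed: black tray 321 x 88, rim 16 high, two notched saddles at x = 100 (tube, 16 long) and x = -46 (end of the grip, 14 long). x points to the ring end. With the wrench at home its origin is 40 above this origin (within 6 along) and its axes agree. The notches have 2.5 play either side, flaring to 8.5; their tops stand at 45 (tube) and 41 (grip)
- gear: bystander: small steel gear lying flat, 60 diameter x 21
- bearing: bystander: ball bearing lying flat, 40 diameter x 12
- spanner: bystander: combination spanner lying flat, 170 x 28 x 6
- driver: bystander: red-handled screwdriver, 170 x 26 x 27
- key_set: bystander: set of hexagon keys in a holder, 85 x 28 x 21
- grease_tin: bystander: round tin, 80 diameter x 69 high

How it is judged:
By the outcome, as a careful person would: the job done as asked, in the order asked, and still so for the second after the job is handed in, with the robot touching nothing.
It also fails if it takes over 72 s, if anything falls off the work surface, if the arm or the gripper's body presses on something with over 40 N, if the wrist force passes 120 N, or if a joint passes its speed limit or range.

### The arm

A 6-joint arm with a two-finger parallel gripper is mounted at the origin on a cart in front of the work surface, level with it; the furniture and walls round the work are solid. World frame = base frame: x ahead of the robot, y to its left, z up, the work surface at z = 0. Lengths are in m, angles in rad, forces in N, time in s.
With the tool pointing down it reaches from about 0.325 to 0.775 m from the base axis. Payload 5.5 kg.
Tool frame: the origin (TCP) lies at the very end of the fingers, on their centre line; the grasp point (between the pads) lies 19 mm behind it; x points along the fingers, z is the direction in which the jaws open and shut, and the axes are right-handed (so a half turn about x gives the same grasp; the last joint's range is limited). The gripper opens to 85 mm and grips with 20 to 120 N. Pads are 22 mm wide; open, the fingers measure 114 mm over their backs; the gripper's body (76 mm by 85 mm) begins 54 mm behind the grasp point. The pads swing forward as they close: fully open they stand 13 mm farther back than shut.
Start: joints at [-1.316, 0.091, 1.231, -0, 1.82, -0.057], TCP at [0.184, -0.571, 0.231] pointing down, gripper open.
Joint ranges: [-2.87, 2.87], [-0.86, 2.18], [0.17, 2.46], [-1.51, 4.65], [0.06, 2.69], [-2.65, 2.65]. Speed limits (rad/s): [2.57, 2.57, 3.01, 3.14, 3.14, 3.14].

### API

Orientations are given as a unit quaternion [w, x, y, z].
In Python, from cell import ctrl, release, gripper_close, get_obs, snapshot, get_calibration gives the robot as it stands. Calls block until the motion is done:
- ctrl.move_pose(position, orientation): joint-space move of the TCP to a pose.
- ctrl.move_straight(position, speed=0.15, frame=None, f_stop=None): straight line of the TCP; frame=None keeps the orientation; speed is the mean speed in m/s. With f_stop (N) it stops when the force on the tool has changed by that much, and returns True; else False.
- ctrl.movej(angles): joint-space move.
- release() and gripper_close(newtons=None): open the fingers fully, or close them until they stop; newtons is the grip in N (None keeps the last).
- ctrl.pause(seconds).
- ctrl.inverse_kinematics(position, orientation): joint angles nearest the present ones, or None.
- get_obs(): the state.
- snapshot(name): name is "scene" or "top" or "wrist"; returns (picture, depth): 420x560x3 uint8, blue, green, red; 420x560 float32, m along the optical axis (not along the pixel's ray), 0 where there is no reading.
- get_calibration(name): a dict with "mtx" (3x3 intrinsics, pixels), "distortion" ([k1, k2, p1, p2, k3] as OpenCV has them; the pictures are not rectified), "pose" (4x4, takes a point from camera to world coordinates). Camera axes: x right, y up, looking along -z (the intrinsics and any distortion apply to the point x, -y, -z); pixel columns grow to the right and rows downward; lengths in m; the calibration is good to about 2 mm. A picture is of the moment at which its call begins: read the wrist's pose just before it. get_calibration takes no time and is no camera call; for the wrist camera it gives the pose at the moment of the call.
A pose or a line that the arm cannot do raises ctrl.PlanningError and nothing moves.
- ctrl.finish_job(): hands the job in, once; it reports no verdict.
The state is a dict: "time": time; "q": joint angles; "joint_velocities": joint speeds; "tau": joint torques, N m; "eef_pos": TCP position; "orientation": TCP orientation; "wrist_force": force on the tool from outside, world axes, zero at the start; "wrist_torque": the same for the moment, N m; "width": opening from 0.0 (shut) to 1.0 (fully open).
Only numpy, scipy, OpenCV 4.12 (cv2) and the standard library are available. Lean on these libraries where they do the work, as an engineer would, in place of code of your own. Each camera call takes 0.05 s, during which the arm holds its last target.

## Working session

There is one attempt and no reset: what is moved stays moved. The work goes in short steps, each a Python script; the robot and the scene stay as the last script left them, time stands still between calls to the robot, and variables do not carry over. Pictures are saved under pics/ and viewed, and the job is handed in when it is done.

```bash
mkdir -p pics; ls
python3 - <<'E'
from cell import *
import cv2,numpy as np
for n in ("scene","top","wrist"):
    c=get_calibration(n)
    p,d=snapshot(n)
    cv2.imwrite(f"pics/{n}0.png",p); np.savez(f"{n}0.npz",p=p,d=d,**{k:np.array(v) for k,v in c.items()})
    print(n,c)
o=get_obs();print(o)
E
```

```text
pics
scene {'mtx': array([[424.66738178,   0.        , 282.2352502 ],
       [  0.        , 424.66738178, 210.08074539],
       [  0.        ,   0.        ,   1.        ]]), 'distortion': array([-0.09524484,  0.        ,  0.        ,  0.        ,  0.        ]), 'pose': array([[-0.80404475,  0.40832585, -0.43218288, -0.04968192],
       [-0.59437412, -0.5706037 ,  0.56668406,  0.76206265],
       [-0.0152134 ,  0.71251766,  0.70148923,  0.99532248],
       [ 0.        ,  0.        ,  0.        ,  1.        ]])}
top {'mtx': array([[396.45754287,   0.        , 278.40323409],
       [  0.        , 396.45754287, 215.98037656],
       [  0.        ,   0.        ,   1.        ]]), 'distortion': array([0.0159896, 0.       , 0.       , 0.       , 0.       ]), 'pose': array([[-0.00724314,  0.99687499, -0.07866246,  0.4090148 ],
       [-0.99985301, -0.00844233, -0.01492286,  0.01499417],
       [-0.01554032,  0.07854281,  0.99678961,  1.10837059],
       [ 0.        ,  0.        ,  0.        ,  1.        ]])}
wrist {'mtx': array([[312.19282325,   0.        , 288.58006929],
       [  0.        
[... 412 characters left out ...]
    ]])}
{'time': 0.15, 'q': array([-1.31572154e+00,  9.17164793e-02,  1.23163828e+00,  3.06345624e-06,
        1.81979254e+00, -5.66645892e-02]), 'joint_velocities': array([ 1.43622244e-03, -1.25977297e-03, -3.86610908e-03,  8.66041088e-05,
        7.75702250e-04, -1.53639277e-03]), 'tau': array([ 2.18709349e-03, -4.59372318e+01, -4.18525243e+01, -2.17919114e-05,
        9.58824065e-03,  2.00550573e-05]), 'eef_pos': array([ 0.18399344, -0.57086432,  0.23037593]), 'orientation': array([ 0.5711335 ,  0.41666752,  0.57198266, -0.41596939]), 'wrist_force': array([-0.45424901,  0.05163352,  0.85294293]), 'wrist_torque': array([-0.01026668, -0.00829317,  0.02996601]), 'width': 0.9978003325226971}
```

View pics/top0.png

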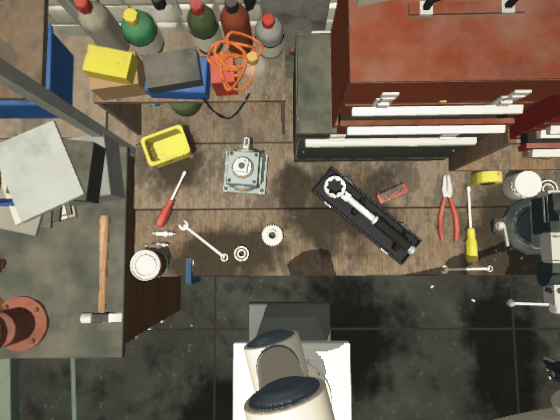

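View pics/scene0.png

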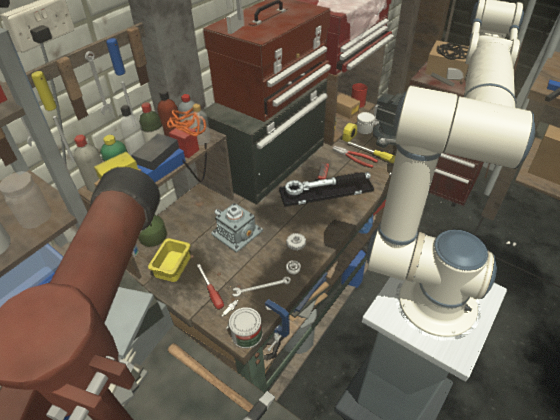

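View pics/wrist0.png

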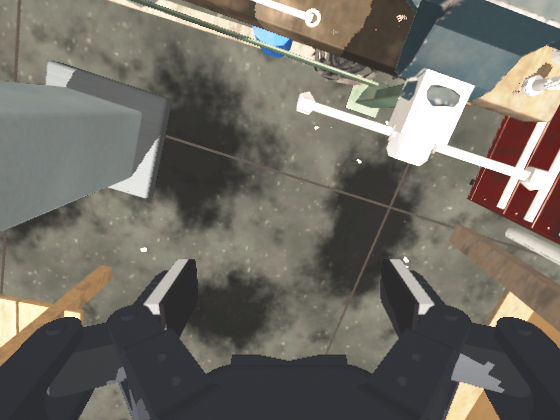

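```bash
cat > h.py <<'E'
import numpy as np,cv2
from scipy.spatial.transform import Rotation as R
def ray(c,uv):
    uv=np.atleast_2d(np.float64(uv)).reshape(-1,1,2)
    n=cv2.undistortPoints(uv,c['mtx'],c['distortion']).reshape(-1,2)
    d=np.c_[n[:,0],-n[:,1],-np.ones(len(n))]
    return d@c['pose'][:3,:3].T, c['pose'][:3,3]
def plane(c,uv,z):
    d,o=ray(c,uv); t=(z-o[2])/d[:,2]; return o+d*t[:,None]
def cloud(c,depth):
    h,w=depth.shape; vv,uu=np.mgrid[:h,:w]
    d,o=ray(c,np.c_[uu.ravel(),vv.ravel()]); P=o+d*depth.reshape(-1,1)
    return P.reshape(h,w,3)
def proj(c,P):
    P=np.atleast_2d(P); q=(P-c['pose'][:3,3])@c['pose'][:3,:3]
    q=q*[1,-1,-1]
    return cv2.projectPoints(q.reshape(-1,1,3),np.zeros(3),np.zeros(3),c['mtx'],c['distortion'])[0].reshape(-1,2)
def quat_down(yaw):
    # tool x down; jaw axis z at angle yaw in the horizontal plane
    x=np.array([0,0,-1.]);z=np.array([np.cos(yaw),np.sin(yaw),0]);y=np.cross(z,x)
    q=R.from_matrix(np.c_[x,y,z]).as_quat(); return np.r_[q[3],q[:3]]
E
python3 - <<'E'
from h import *
f=np.load("top0.npz");P=cloud(f,f['d'])
print("ring",plane(f,(336.5,187),.04),"tail",plane(f,(412,251),.04),"plug",plane(f,(245,171),.1))
print(P[171,245],P[187,327],P[215,370])
im=f['p']
cv2.imwrite("pics/tz.png",cv2.resize(im[130:280,210:430],None,fx=3.6,fy=3.6,interpolation=cv2.INTER_CUBIC))
for m,(u0,v0,u1,v1) in dict(tray=(300,160,425,270),gb=(215,135,275,200)).items():
    z=P[v0:v1,u0:u1,2]; print(m,np.percentile(z,[1,5,50,95,99]))
E
```

```text
ring [[ 0.57082039 -0.12713881  0.04      ]] tail [[ 0.39666903 -0.32450034  0.04      ]] plug [[0.60560209 0.11534378 0.1       ]]
[0.60546363 0.1152731  0.10071026] [ 0.57641409 -0.10527378  0.00480744] [ 0.49293825 -0.21305788  0.05191812]
tray [-0.00519981 -0.00324202  0.0009906   0.04716779  0.05373249]
gb [-0.00646893 -0.00345512  0.00342626  0.09143262  0.10644409]
```

View pics/tz.png

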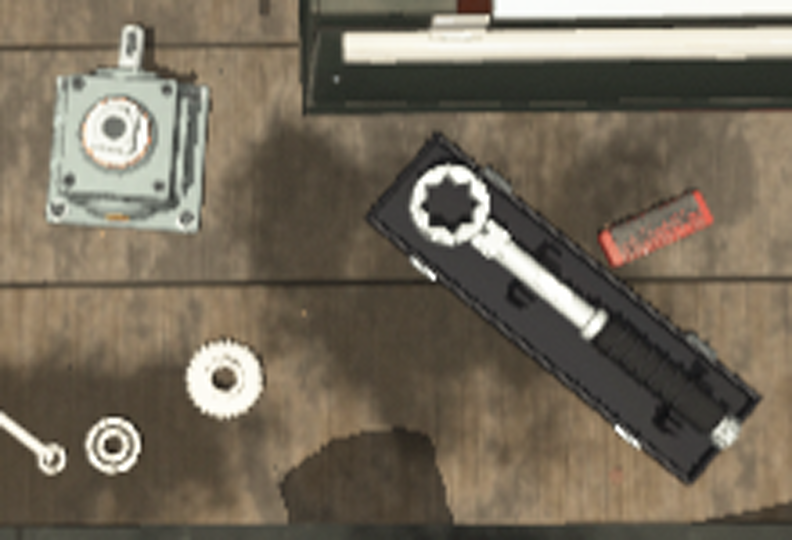

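```bash
cat >> h.py <<'E'
def wq(yaw,s=None):
    """tool-down quaternion, camera side pointing along yaw"""
    return quat_down(yaw+S*np.pi/2)
_o=[0.5711335 ,0.41666752,0.57198266,-0.41596939]
_M=R.from_quat(_o[1:]+_o[:1]).as_matrix()
# tool z at start vs camera direction (18.3deg)
_a=np.arctan2(_M[1,2],_M[0,2])-np.arctan2(.0235,.071)
S=1 if np.sin(_a)>0 else -1
E
python3 - <<'E'
from h import *; import h
from cell import *
print(np.degrees(h._a),S,h._M.round(3).tolist())
yaw=np.radians(48.6); o=np.array([.4452,-.2696,0]);
p=o+.05*np.array([np.cos(yaw),np.sin(yaw),0])+[0,0,.24]
print(ctrl.inverse_kinematics(p,wq(yaw)))
t=get_obs()['time']
ctrl.move_pose(p,wq(yaw))
print(get_obs()['time']-t,get_obs()['eef_pos'])
ctrl.pause(.2)
c=get_calibration("wrist");p,d=snapshot("wrist")
cv2.imwrite("pics/w1.png",p); np.savez("w1.npz",p=p,d=d,**c)
print(c['pose'].round(3).tolist())
E
```

```text
-90.45241878120065 -1 [[-0.0, 0.952, 0.307], [0.002, 0.307, -0.952], [-1.0, 0.0, -0.002]]
[-5.15806051e-01 -9.10921215e-02  1.39744489e+00 -4.44089210e-16
  1.83523988e+00  2.06760259e-01]
1.6500000000000001 [ 0.47794737 -0.23294213  0.23991795]
[[0.748, 0.635, 0.193, 0.527], [-0.664, 0.716, 0.216, -0.177], [-0.001, -0.289, 0.957, 0.382], [0.0, 0.0, 0.0, 1.0]]
```

View pics/w1.png

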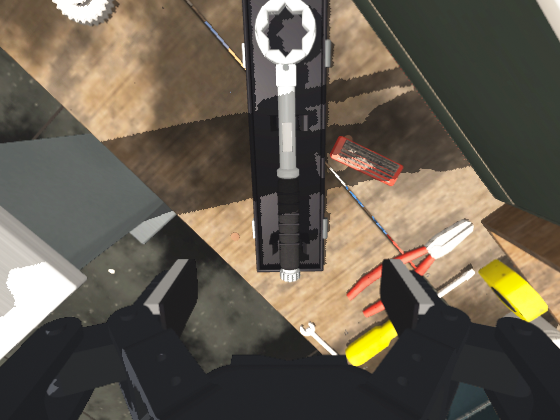

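Run:
```python
from h import *
f=np.load("w1.npz");im=f['p'];g=cv2.cvtColor(im,cv2.COLOR_BGR2GRAY)
P=cloud(f,f['d'])
m=(P[...,2]>.03)&(P[...,2]<.07)
print("ringz",np.median(P[...,2][0:62,255:316][m[0:62,255:316]]))
cv2.imwrite("pics/w1z.png",cv2.resize(im[0:290,220:360],None,fx=2,fy=2))
# depth-raised mask principal axis
# edges of tube & grip per row
for v in range(80,285,8):
    r=np.where(m[v,255:325])[0]+255
    if len(r): 
        a=plane(f,(r.min()-.5,v),.04)[0];b=plane(f,(r.max()+.5,v),.04)[0]
        print(v,r.min(),r.max(),((a+b)/2)[:2].round(4),np.linalg.norm(a-b).round(4))
cnt=max(cv2.findContours(((g>110)&m).astype(np.uint8)[0:66,245:325].copy(),cv2.RETR_EXTERNAL,cv2.CHAIN_APPROX_NONE)[0],key=len)[:,0]+[245,0]
cnt=cnt[(cnt[:,1]<60)&(cnt[:,1]>0)]
W=plane(f,cnt,.045)[:,:2]
A=np.c_[2*W,np.ones(len(W))];s=np.linalg.lstsq(A,(W**2).sum(1),rcond=None)[0]
print("circle",s[:2],np.sqrt(s[2]+s[:2]@s[:2]))
for n,uv in dict(ring=(285.5,31),tail=(290,281)).items(): print(n,plane(f,uv,.047))
```

```text
ringz 0.04569345299929012
80 276 295 [ 0.5443 -0.1522] 0.0204
88 278 294 [ 0.5396 -0.1583] 0.0174
96 278 294 [ 0.5345 -0.164 ] 0.0176
104 278 294 [ 0.5292 -0.1699] 0.0177
112 278 294 [ 0.5239 -0.1758] 0.0178
120 266 307 [ 0.519  -0.1822] 0.0443
128 267 307 [ 0.5139 -0.1887] 0.0436
136 279 295 [ 0.5084 -0.1949] 0.0182
144 279 295 [ 0.5028 -0.2012] 0.0183
152 279 295 [ 0.4971 -0.2076] 0.0185
160 280 295 [ 0.4917 -0.2145] 0.0175
168 278 297 [ 0.4858 -0.2211] 0.0221
176 278 297 [ 0.4799 -0.2278] 0.0222
184 277 298 [ 0.4738 -0.2346] 0.0246
192 277 298 [ 0.4677 -0.2415] 0.0248
200 278 298 [ 0.4618 -0.2489] 0.0239
208 278 298 [ 0.4555 -0.2561] 0.0241
216 278 298 [ 0.4491 -0.2633] 0.0243
224 278 299 [ 0.443  -0.2711] 0.0256
232 279 299 [ 0.4368 -0.2789] 0.0246
240 279 309 [ 0.4345 -0.2904] 0.0367
248 269 309 [ 0.4232 -0.2942] 0.0489
256 280 299 [ 0.4167 -0.3025] 0.024
264 280 299 [ 0.4096 -0.3105] 0.0242
272 280 299 [ 0.4025 -0.3186] 0.0244
280 284 295 [ 0.3952 -0.3268] 0.0148
circle [ 0.57287441 -0.11946916] 0.02911778890166787
ring [[ 0.5728557  -0.12033629  0.047     ]]
tail [[ 0.3974415  -0.32513711  0.047     ]]
```

View pics/w1z.png

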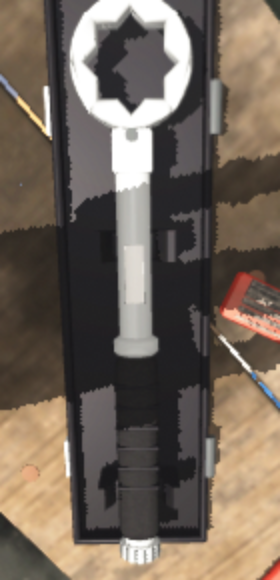

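Run:
```python
from h import *
from cell import *
yaw=np.radians(49.5)
p=get_obs()['eef_pos']+[.022,.222,.055]
ctrl.move_pose(p,wq(yaw)); ctrl.pause(.2)
c=get_calibration("wrist");im,d=snapshot("wrist")
cv2.imwrite("pics/w2.png",im); np.savez("w2.npz",p=im,d=d,**c)
cv2.imwrite("pics/w2z.png",cv2.resize(im[0:150,200:380],None,fx=4,fy=4,interpolation=cv2.INTER_CUBIC))
print(get_obs()['time'],get_obs()['eef_pos'])
```

```text
3.2167 [ 0.50001018 -0.01194353  0.29434674]
```

View pics/w2z.png

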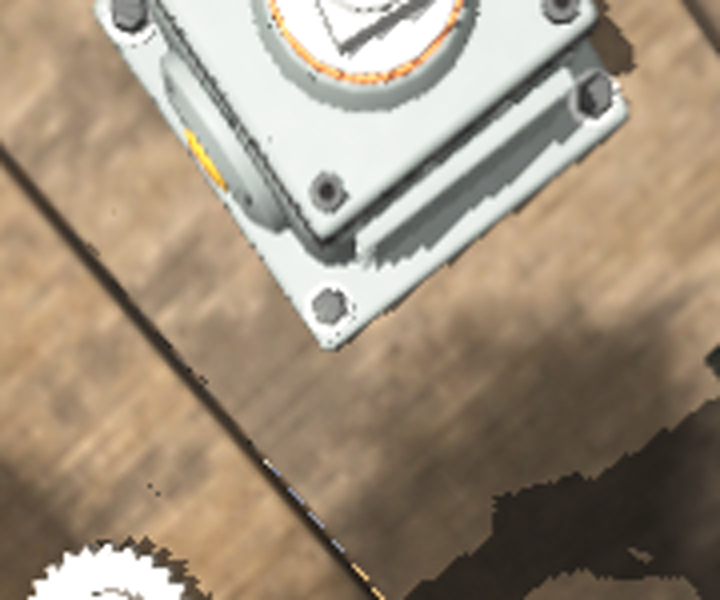

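View pics/w2.png

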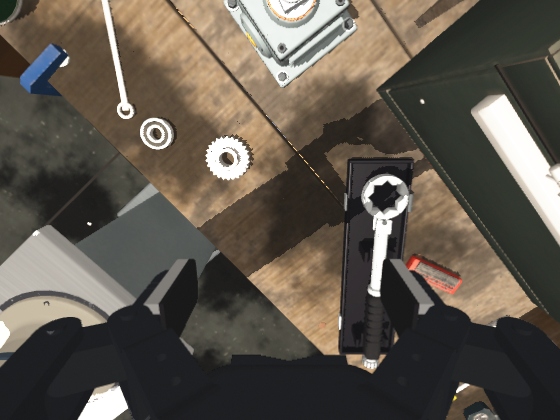

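Run:
```python
from h import *
from cell import *
yaw=np.radians(49.5)
p=get_obs()['eef_pos']+.06*np.array([np.cos(yaw),np.sin(yaw),-.5])
ctrl.move_pose(p,wq(yaw)); ctrl.pause(.2)
c=get_calibration("wrist");im,d=snapshot("wrist")
cv2.imwrite("pics/w3.png",im); np.savez("w3.npz",p=im,d=d,**c)
cv2.imwrite("pics/w3z.png",cv2.resize(im[20:110,240:350],None,fx=6,fy=6,interpolation=cv2.INTER_CUBIC))
print(get_obs()['time'],get_obs()['eef_pos'])
```

```text
3.8417 [0.53894375 0.03295749 0.26561023]
```

View pics/w3z.png

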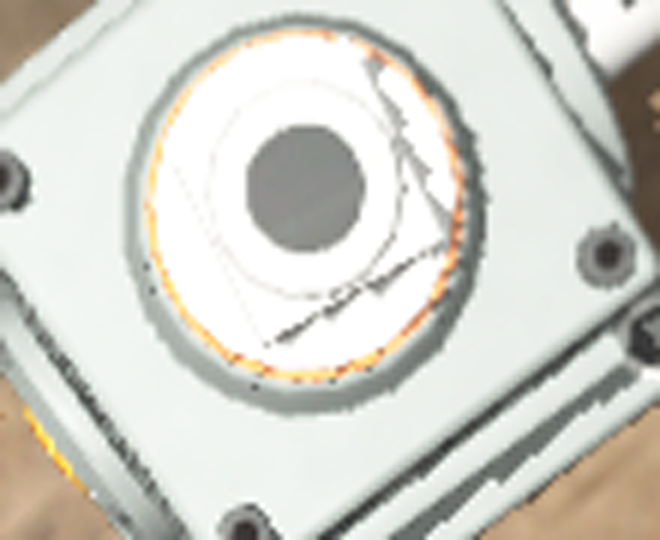

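Run:
```python
from h import *
f=np.load("w3.npz");P=cloud(f,f['d']);g=f['p']
uv=lambda p:(np.array(p,float)+.5)/6-.5+[240,20]
print("disc",plane(f,uv((305,188)),.106), P[51,290],"z",np.median(P[40:62,280:300,2]))
K=dict(B=(267,345),R=(447,240),L=(175,165),T=(370,60))
for z in (.099,.104):
    W={k:plane(f,uv(v),z)[0,:2] for k,v in K.items()}
    print(z,np.mean(list(W.values()),0))
    for a,b in ("BR","LB","TR","LT"):
        e=W[b]-W[a];print(a+b,np.degrees(np.arctan2(e[1],e[0])).round(1),np.linalg.norm(e).round(4))
# collar outline circle: orange rim ellipse
print("coll",[plane(f,uv(p),.09)[0,:2].round(4) for p in((305,20),(308,410),(128,215),(484,200))])
Z=P[...,2]; np.set_printoptions(linewidth=250)
print((Z[28:82:2,260:322:2]*1000).astype(int))
e=np.clip((g.astype(float)-200)*4.5,0,255).astype(np.uint8)
cv2.imwrite("pics/w3c.png",cv2.resize(e[20:110,240:350],None,fx=6,fy=6,interpolation=cv2.INTER_NEAREST))
```

```text
disc [[0.62114707 0.12677278 0.106     ]] [0.62092247 0.12706475 0.10514556] z 0.10532300221558458
0.099 [0.62160188 0.12502829]
BR -12.3 0.0308
LB -101.9 0.0283
TR -104.4 0.0268
LT -15.0 0.032
0.104 [0.62104518 0.12446216]
BR -12.3 0.0303
LB -101.9 0.0278
TR -104.4 0.0264
LT -15.0 0.0315
coll [array([0.6378, 0.146 ]), array([0.6026, 0.1042]), array([0.5998, 0.1436]), array([0.6428, 0.1095])]
[[ 76  76  77  76  76  78  77  82  84  83  89  89  89  90  90  89  89 103 102 103  91  85  84  83  78  75  76  76  77  76  76]
 [ 77  77  76  77  78  79  83  83  88  88  90  89  89  89  87 102 101 102 100 101  90  90  87  85  84  78  76  74  76  76  76]
 [ 77  76  77  75  77  83  84  87  89  89  89  88  89  88 102 102 102 102 102 101 103  88  89  89  84  83  76  77  76  76  76]
 [ 77  76  77  76  80  83  88  90  89  89  89  89 102 104 102 104 104 104 102 102 103  90  90  89  90  85  82  76  77  76  76]
 [ 78  77 407  80  84  86  90  89  90  89 102 104 104 104 105 104 105 103 106 105 102 102  89  89  90  87  84  81  76  76  78]
 [ 77  79  79  84  83  89  89  90  90 102 103 103 106 103 104 105 104
[... 2025 characters left out ...]
101 103 101  97  89  89  89  89  89  89  90  86  84  80  76  77]
 [ 76  77  77  81  85  87  89  90 407  88  89 104 103 100 103 104  99  90  89  89  91  90  88  89  91  87  84  81  79  76  77]
 [ 76  77  77  80  82  83  87  90  89  90  90  97 102 101 102  92  90  90  89  89  91  90  90  91  86  85  84  80  77  78  78]
 [ 76  77  76  75  81  83  84  88  90  89  88  89 102  97  91  90  88  89  91  90  90  89  90  86  85  82  81  77  78  76  76]
 [ 75  77  76  77  78  83  83  86  86  89  89  90  89  89  89  90  90  90  89  91  91  89  87  86  84  82  78  77  77  77  76]
 [ 78  78  78  76  76  79  81  82  84  84  86  86  89  88  91  89 407  90  91  86  86  84  84  84  82  78  77  76  76  78  77]]
```

View pics/w3c.png

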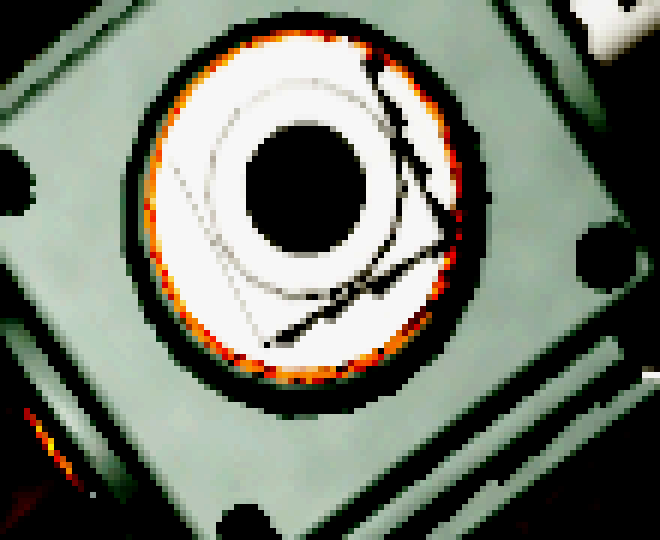

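Run:
```python
from h import *
def head(n,uvbox,zlo,zhi):
    f=np.load(n);P=cloud(f,f['d']);u0,v0,u1,v1=uvbox
    Q=P[v0:v1,u0:u1].reshape(-1,3);Q=Q[(Q[:,2]>zlo)&(Q[:,2]<zhi)]
    return f,Q
f,Q=head("w3.npz",(255,20,330,85),.0955,.115)
print(len(Q),cv2.minAreaRect(Q[:,:2].astype(np.float32)*1000),Q[:,:2].mean(0))
# best square by IoU-like: angle maximizing tightness via percentiles
for a in range(-30,-2,2):
    t=np.radians(a);r=np.array([[np.cos(t),np.sin(t)],[-np.sin(t),np.cos(t)]]);q=Q[:,:2]@r.T
    lo,hi=np.percentile(q,[1.5,98.5],axis=0);print(a,((hi-lo)*1000).round(2),((lo+hi)/2@r).round(4))
f=np.load("top0.npz")
print("top",plane(f,((115.5)/3.6-.5+210,128.5/3.6-.5+130),.106),"ring",plane(f,(451/3.6-.5+210,204.5/3.6-.5+130),.045))
f,Q=head("top0.npz",(225,150,260,185),.0955,.115);print(len(Q),Q[:,:2].mean(0),cv2.minAreaRect(Q[:,:2].astype(np.float32)*1000))
```

```text
1315 ((621.1637573242188, 126.89274597167969), (30.834930419921875, 30.422264099121094), 77.51344299316406) [0.62079438 0.1265975 ]
-30 [32.28 33.11] [0.6209 0.1268]
-28 [31.81 32.65] [0.6209 0.1268]
-26 [31.27 32.31] [0.6209 0.1269]
-24 [30.91 31.8 ] [0.6208 0.1268]
-22 [30.55 31.38] [0.6208 0.1267]
-20 [30.12 30.97] [0.6208 0.1268]
-18 [29.63 30.57] [0.6208 0.1268]
-16 [29.4  30.24] [0.6208 0.1268]
-14 [29.29 29.96] [0.6208 0.1267]
-12 [29.3  29.79] [0.6208 0.1266]
-10 [29.47 29.79] [0.6208 0.1267]
-8 [29.62 30.03] [0.6208 0.1267]
-6 [30.1 30.3] [0.6209 0.1266]
-4 [30.58 30.59] [0.6209 0.1266]
top [[0.61958585 0.12350658 0.106     ]] ring [[ 0.57200017 -0.12187246  0.045     ]]
144 [0.62060368 0.12385057] ((621.17333984375, 124.23880004882812), (30.34245491027832, 30.168230056762695), 77.62366485595703)
```

Run:
```python
from h import *
from cell import *
yaw=np.radians(49.5); o=np.array([.4496,-.2642,0])
ctrl.move_pose(o+[0,0,.13],wq(yaw))
ctrl.move_straight(o+[0,0,.021],speed=.12)
print(get_obs()['time'],get_obs()['wrist_force'],get_obs()['eef_pos'])
c=get_calibration("wrist");im,d=snapshot("wrist")
cv2.imwrite("pics/w4.png",im)
gripper_close(80)
ob=get_obs();print(ob['time'],ob['width'],ob['wrist_force'],ob['eef_pos'])
im,d=snapshot("wrist");cv2.imwrite("pics/w5.png",im)
cv2.imwrite("pics/w45.png",np.hstack([cv2.imread("pics/w4.png"),im])[:, ::2][::1][:, :])
```

```text
6.1833 [ 0.64382378 -0.88734723  0.34174344] [ 0.45019027 -0.2645341   0.02203414]
6.825 0.2648439177874278 [0.14282506 0.31644613 2.02157142] [ 0.44979566 -0.26431564  0.02137667]
```

View pics/w5.png

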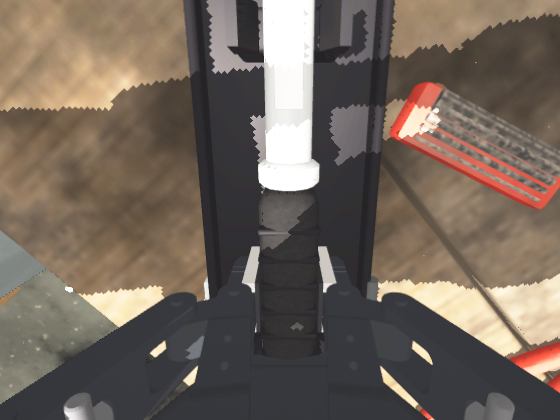

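```bash
cat >> h.py <<'E'
PL=np.array([.6209,.1267])
def tcp_for(yaw,z,c=None,L=.19):
    c=PL if c is None else c
    return np.r_[c-L*np.array([np.cos(yaw),np.sin(yaw)]),z]
E
python3 - <<'E'
from h import *
from cell import *
p=get_obs()['eef_pos']
ctrl.move_straight([.4498,-.2643,.15],speed=.12)
ob=get_obs();print(ob['time'],ob['wrist_force'],ob['wrist_torque'])
y=np.radians(32.5)
ctrl.move_straight(tcp_for(y,.15)+[-.05,-.05,0],speed=.2,frame=wq(y))
ctrl.move_straight(tcp_for(y,.135),speed=.15)
ctrl.pause(.3)
ob=get_obs();print(ob['time'],ob['wrist_force'],ob['wrist_torque'],ob['eef_pos'])
for n in("top","scene"):
    c=get_calibration(n);im,d=snapshot(n);np.savez(n+"6.npz",p=im,d=d,**c)
    a=proj(c,[[PL[0],PL[1],.13]])[0].astype(int);print(a)
    cv2.imwrite(f"pics/{n}6.png",cv2.resize(im[max(0,a[1]-45):a[1]+75,max(0,a[0]-60):a[0]+60],None,fx=5,fy=5,interpolation=cv2.INTER_CUBIC))
E
```

```text
8.1 [ 0.26709439 -0.71988047 -5.18430889] [-0.14561621  0.12356779  0.01873207]
10.3917 [-0.24654128 -0.89270242 -3.29920146] [-0.12529596  0.17331021 -0.01126669] [0.4605293  0.02413483 0.13536534]
[239 162]
[232 203]
```

View pics/top6.png

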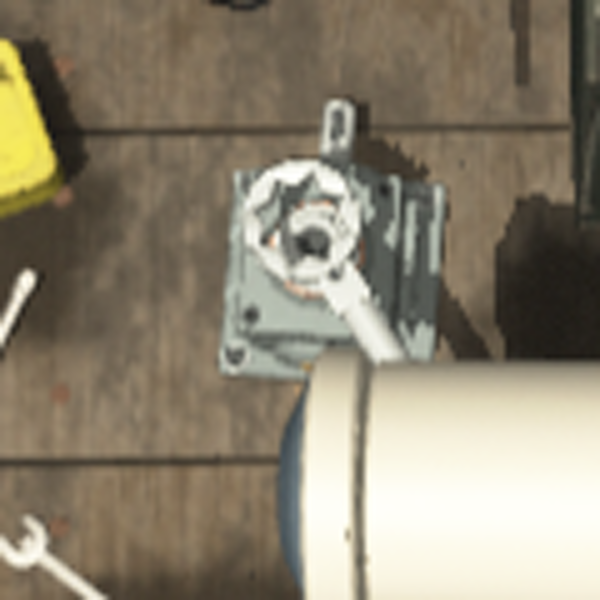

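View pics/scene6.png

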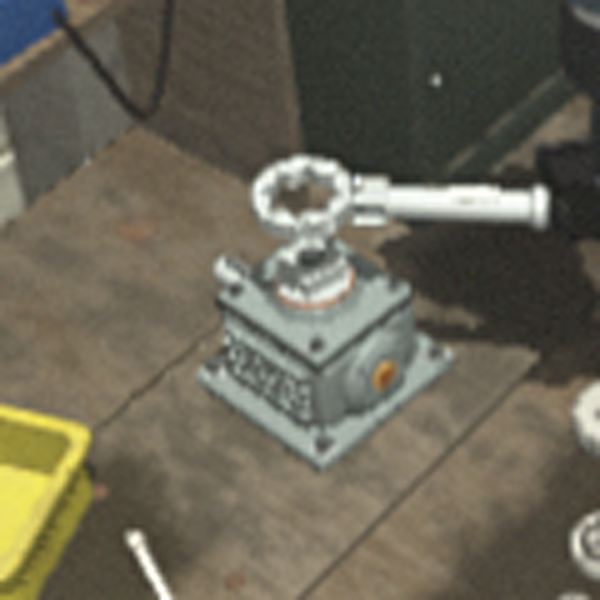

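Run:
```python
from h import *
for n in("top6","scene6"):
    f=np.load(n+".npz");P=cloud(f,f['d'])
    Q=P.reshape(-1,3);m=(np.hypot(Q[:,0]-.62,Q[:,1]-.125)<.04)&(Q[:,2]>.135)&(Q[:,2]<.19)
    q=Q[m];print(n,len(q),"z",np.percentile(q[:,2],[10,50,90]).round(4))
    # outer circle: use centroid of hull, via minEnclosingCircle on points excluding handle
    yaw=np.radians(32.5);u=(q[:,:2]-PL)@[np.cos(yaw),np.sin(yaw)]
    qq=q[u>-.022,:2]; h=cv2.convexHull((qq*1000).astype(np.float32))
    print(cv2.minEnclosingCircle(h), qq.mean(0))
    from scipy.optimize import least_squares
    hh=h[:,0]/1000; s=least_squares(lambda s:np.hypot(hh[:,0]-s[0],hh[:,1]-s[1])-.0295,[.62,.125],loss='soft_l1',f_scale=.001).x;print("fit",s)
    # plug head
    k=(np.hypot(Q[:,0]-.62,Q[:,1]-.125)<.03)&(Q[:,2]>.0955)&(Q[:,2]<.115);print("plug",k.sum(),Q[k].mean(0))
    # tilt: tube points axis
    u=(Q[:,:2]-PL)@[np.cos(yaw),np.sin(yaw)];w=(Q[:,:2]-PL)@[-np.sin(yaw),np.cos(yaw)]
    t=(u>-.135)&(u<-.045)&(abs(w)<.006)&(Q[:,2]>.13)&(Q[:,2]<.19)
    if t.sum()>20: print("tube",t.sum(),np.polyfit(u[t],Q[t,2],1), np.polyfit(u[t],w[t],1))
f=np.load("top6.npz")
a=np.array([239-60,162-45]);zz=lambda p:(np.array(p,float)+.5)/5-.5+a
print("ringpx",plane(f,zz((303,222)),.157),"disc",plane(f,zz((314,240)),.106))
```

```text
top6 312 z [0.1564 0.1598 0.163 ]
((620.92724609375, 124.19096374511719), 29.713457107543945) [0.62499825 0.12729007]
fit [0.62078189 0.12457069]
plug 91 [0.62498543 0.1260873  0.10488756]
tube 76 [0.01949391 0.16258294] [0.03903722 0.00228067]
scene6 239 z [0.1487 0.1577 0.1613]
((618.108154296875, 126.69488525390625), 30.27762222290039) [0.62087592 0.13021916]
fit [0.61851819 0.12716401]
plug 87 [0.61698293 0.1278762  0.10379598]
tube 108 [0.0152899  0.16073939] [-0.01695505  0.000201  ]
ringpx [[0.61928226 0.12379674 0.157     ]] disc [[0.62113514 0.12397699 0.106     ]]
```

Run:
```python
from h import *
from cell import *
y=np.radians(32.5)
ctrl.move_straight(tcp_for(y,.098),speed=.12)
r=ctrl.move_straight(tcp_for(y,.078),speed=.04,f_stop=10)
ob=get_obs();print(r,ob['time'],ob['wrist_force'],ob['wrist_torque'],ob['eef_pos'])
for n in("scene","top"):
    c=get_calibration(n);im,d=snapshot(n);np.savez(n+"7.npz",p=im,d=d,**c)
    a=proj(c,[[PL[0],PL[1],.13]])[0].astype(int)
    cv2.imwrite(f"pics/{n}7.png",cv2.resize(im[a[1]-35:a[1]+45,a[0]-60:a[0]+60],None,fx=6,fy=6,interpolation=cv2.INTER_CUBIC))
    Q=cloud(c,d).reshape(-1,3);m=(np.hypot(Q[:,0]-.6205,Q[:,1]-.125)<.028)&(np.hypot(Q[:,0]-.6205,Q[:,1]-.125)>.021)&(Q[:,2]>.085)
    print(n,np.percentile(Q[m,2],[20,50,80]))
```

```text
False 11.6 [-2.59290843 -1.55192869 -1.23605857] [-0.05688036  0.03608637 -0.0823953 ] [0.46078041 0.02443226 0.07853334]
scene [0.10157355 0.10331255 0.1046954 ]
top [0.10258113 0.10447118 0.10604588]
```

View pics/scene7.png

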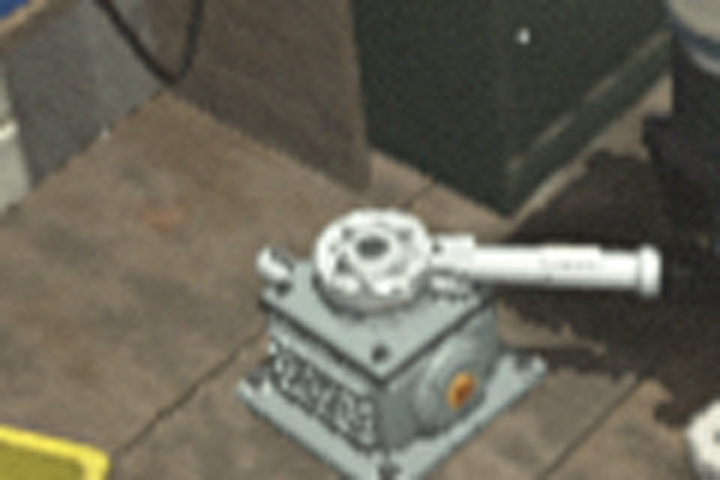

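View pics/top7.png

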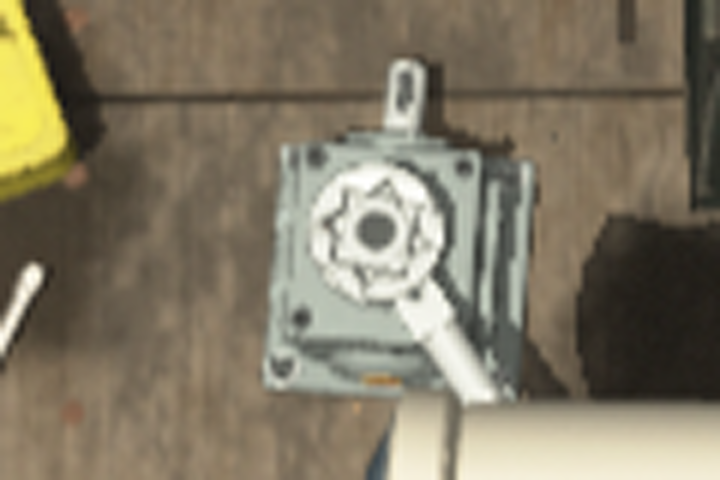

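```bash
cat >> h.py <<'E'
def Mz(ob):
    r=ob['eef_pos'][:2]-PL;F=ob['wrist_force'];return r[0]*F[1]-r[1]*F[0]+ob['wrist_torque'][2]
E
python3 - <<'E'
from h import *
from cell import *
y=np.radians(32.5); z=.0782
r=ctrl.move_straight(tcp_for(y,.0768),speed=.02,f_stop=5)
ob=get_obs();print(r,ob['wrist_force'].round(2),ob['eef_pos'][2]); z=ob['eef_pos'][2]
M0=Mz(ob);mx=0;print("M0",M0)
i=0
while y>np.radians(20):
    y-=.02; ctrl.move_straight(tcp_for(y,z),speed=.06,frame=wq(y)); ob=get_obs();M=Mz(ob)
    print(round(np.degrees(y),1),round(M,3),ob['wrist_force'].round(1),ob['wrist_torque'].round(2)[2],round(ob['time'],2))
    if M>1.9: break
E
```

```text
False [-4.39 -3.03  2.55] 0.07733107190770888
M0 -0.011202347188316274
31.4 0.113 [-2.2 -3.8  1.2] -0.28 12.2
30.2 0.154 [-2.5 -4.2  2.3] -0.29 12.45
29.1 0.403 [-4.5 -6.3  2.1] -0.22 12.7
27.9 0.323 [-4.9 -6.1  2.5] -0.26 12.95
26.8 0.694 [-5.5 -7.4  1.8] -0.08 13.2
25.6 1.038 [-4.7 -8.   2.2] 0.06 13.45
24.5 1.334 [-3.5 -9.4  2.4] -0.01 13.7
23.3 1.028 [-4.3 -7.8  2.6] 0.0 13.95
22.2 1.155 [-5.3 -8.5  2.7] 0.05 14.2
21.0 1.094 [-5.3 -8.2  2.2] 0.02 14.45
19.9 1.433 [-3.8 -9.   1.7] 0.07 14.7
```

Run:
```python
from h import *
from cell import *
for i in range(6):
    ctrl.pause(.05);ob=get_obs();print(round(Mz(ob),3),ob['wrist_force'].round(2),ob['eef_pos'].round(4))
x=R.from_quat(np.roll(ob['orientation'],-1)).as_matrix()[:,1];print("tool y ang",np.degrees(np.arctan2(x[1],x[0])))
c=get_calibration("top");im,d=snapshot("top");np.savez("top8.npz",p=im,d=d,**c)
a=proj(c,[[PL[0],PL[1],.13]])[0].astype(int);
cv2.imwrite(f"pics/top8.png",cv2.resize(im[a[1]-35:a[1]+45,a[0]-40:a[0]+60],None,fx=7,fy=7,interpolation=cv2.INTER_CUBIC))
```

```text
1.286 [-4.24 -8.3   2.22] [0.4421 0.0606 0.0775]
1.343 [-4.44 -8.89  2.69] [0.4422 0.0606 0.0775]
1.131 [-4.79 -7.72  3.58] [0.4422 0.0606 0.0775]
1.1 [-5.08 -7.73  3.76] [0.4421 0.0606 0.0775]
1.357 [-4.42 -8.84  1.89] [0.4421 0.0606 0.0775]
1.301 [-3.94 -8.35  2.67] [0.4422 0.0606 0.0775]
tool y ang 19.906467771957267
```

View pics/top8.png

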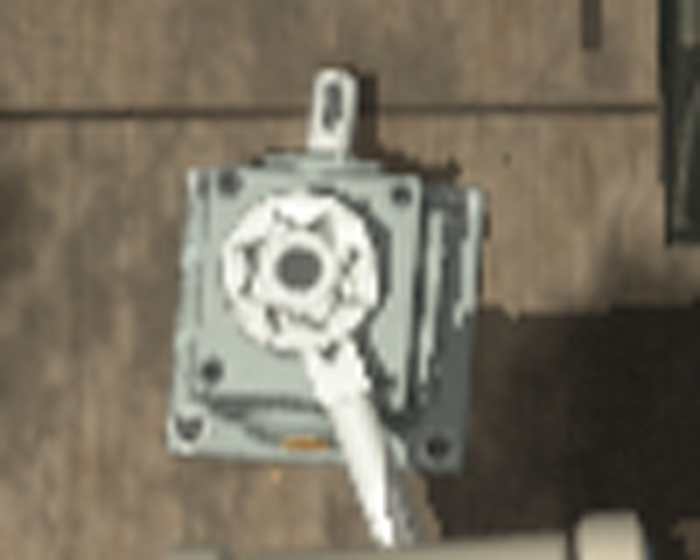

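```bash
cat > arc.py <<'E'
from h import *
from cell import *
import sys,json
def meas(n=5):
    a=[]
    for i in range(n): ctrl.pause(.025);a.append((lambda o:np.r_[Mz(o),o['wrist_force'],o['wrist_torque'][2]])(get_obs()))
    return np.mean(a,0)
def run(y0,y1,step,z,mx,drop=.18):
    y=np.radians(y0)
    while y>np.radians(y1):
        y-=step; ctrl.move_straight(tcp_for(y,z),speed=.06,frame=wq(y)); m=meas()
        print(round(np.degrees(y),1),m.round(2),round(get_obs()['time'],2))
        if m[0]<mx-drop:
            m=meas()
            if m[0]<mx-drop: print("DROP",m.round(2),np.degrees(y)); return y
        mx=max(mx,m[0])
E
python3 - <<'E'
from arc import *
run(19.9,8,.015,.0772,1.2)
E
```

```text
19.0 [ 1.43 -4.71 -9.31  2.66  0.05] 15.43
18.2 [ 1.48 -4.99 -9.51  2.97  0.06] 15.8
17.3 [ 1.42 -4.91 -9.1   2.57  0.06] 16.18
16.5 [ 1.47 -4.93 -9.11  2.66  0.08] 16.55
15.6 [ 1.54 -4.9  -9.42  2.83  0.07] 16.93
14.7 [ 1.5  -4.56 -9.19  2.85  0.04] 17.3
13.9 [ 1.56 -4.65 -9.11  2.85  0.1 ] 17.68
13.0 [ 1.48 -4.78 -8.74  3.16  0.07] 18.05
12.2 [ 1.61 -4.67 -9.25  2.82  0.09] 18.43
11.3 [ 1.61 -5.05 -9.33  2.4   0.07] 18.8
10.4 [ 1.53 -4.61 -8.79  2.45  0.05] 19.18
9.6 [ 1.58 -4.8  -8.97  2.65  0.06] 19.55
8.7 [ 1.63 -4.62 -8.94  2.14  0.09] 19.93
7.9 [ 1.65 -4.85 -9.08  2.52  0.07] 20.3
```

Run:
```python
from arc import *
run(7.9,-8,.015,.0772,1.63)
```

```text
7.0 [ 1.67 -4.87 -9.2   2.9   0.05] 20.68
6.2 [ 1.65 -5.1  -9.03  3.22  0.06] 21.05
5.3 [ 1.71 -5.08 -9.23  2.73  0.06] 21.43
4.5 [ 1.71 -4.88 -9.01  3.16  0.08] 21.8
3.6 [ 1.72 -5.18 -9.    3.16  0.08] 22.18
2.7 [ 1.76 -4.89 -9.05  3.05  0.09] 22.55
1.9 [ 1.75 -4.92 -9.16  3.19  0.05] 22.93
1.0 [ 1.73 -5.08 -9.08  2.57  0.03] 23.3
0.2 [ 1.81 -4.91 -9.31  2.54  0.05] 23.68
-0.7 [ 1.86 -5.02 -9.44  3.09  0.06] 24.05
-1.6 [ 1.89 -5.02 -9.5   2.9   0.06] 24.43
-2.4 [ 1.89 -5.01 -9.41  2.97  0.07] 24.8
-3.3 [ 1.8  -5.09 -8.9   2.8   0.06] 25.18
-4.1 [ 1.87 -4.76 -9.17  3.33  0.07] 25.55
-5.0 [ 1.87 -4.9  -9.06  2.78  0.09] 25.93
-5.9 [ 1.86 -5.07 -9.    3.06  0.06] 26.3
-6.7 [ 1.87 -4.93 -8.98  2.74  0.07] 26.68
-7.6 [ 1.95 -5.06 -9.36  3.01  0.07] 27.05
-8.4 [ 1.93 -5.27 -9.07  3.04  0.09] 27.43
```

Run:
```python
from arc import *
y=np.radians(-40);print(get_obs()['q'].round(2),ctrl.inverse_kinematics(tcp_for(y,.077),wq(y)).round(2))
run(-8.4,-24,.014,.0772,1.9)
```

```text
Traceback (most recent call last):
AttributeError: 'NoneType' object has no attribute 'round'
```

Run:
```python
from arc import *
print(get_obs()['q'].round(2))
for d in (-12,-16,-20,-24,-28,-32,-36):
    y=np.radians(d);print(d,ctrl.inverse_kinematics(tcp_for(y,.077),wq(y)))
```

```text
[ 0.27 -0.27  1.84 -0.    1.57  1.99]
-12 [ 2.91849833e-01 -2.53492434e-01  1.83018729e+00 -4.44089210e-16
  1.56489779e+00  2.07208567e+00]
-16 [ 3.16016319e-01 -2.31105240e-01  1.81138847e+00 -4.44089210e-16
  1.56130943e+00  2.16606533e+00]
-20 [ 3.38315779e-01 -2.06180408e-01  1.79007765e+00 -4.44089210e-16
  1.55769541e+00  2.25817796e+00]
-24 [ 3.58619014e-01 -1.79042619e-01  1.76641476e+00 -4.44089210e-16
  1.55422051e+00  2.34829436e+00]
-28 [ 3.76844201e-01 -1.50010944e-01  1.74056578e+00 -4.44089210e-16
  1.55103782e+00  2.43633272e+00]
-32 [ 3.92951805e-01 -1.19390688e-01  1.71269950e+00 -4.44089210e-16
  1.54828384e+00  2.52225349e+00]
-36 [ 4.06938542e-01 -8.74676092e-02  1.68298483e+00 -4.44089210e-16
  1.54607543e+00  2.60605340e+00]
```

Run:
```python
from arc import *
run(-8.4,-24,.014,.0772,1.9)
```

```text
-9.2 [ 2.06 -4.91 -9.52  2.77  0.13] 27.8
-10.0 [ 2.13 -5.24 -9.74  3.23  0.14] 28.18
-10.8 [ 2.16 -5.02 -9.94  2.9   0.14] 28.55
-11.6 [ 2.21 -5.31 -9.92  3.62  0.17] 28.93
-12.4 [  2.33  -5.25 -10.48   3.42   0.18] 29.3
-13.2 [  2.24  -4.68 -10.83   2.24   0.04] 29.68
-14.0 [  2.24  -5.08 -11.4    2.47  -0.09] 30.05
-14.8 [  2.19  -5.24 -11.89   2.56  -0.24] 30.43
-15.6 [  2.17  -5.75 -12.54   2.42  -0.41] 30.8
-16.4 [  2.18  -5.92 -13.18   2.68  -0.53] 31.18
-17.2 [  2.13  -5.6  -13.92   2.47  -0.7 ] 31.55
DROP [  2.06  -5.86 -13.37   2.89  -0.68] -17.223550045014683
```

Run:
```python
from arc import *
m=meas(2);print(m.round(2),get_obs()['eef_pos'])
c=get_calibration("top");im,d=snapshot("top");np.savez("top9.npz",p=im,d=d,**c)
a=proj(c,[[PL[0],PL[1],.13]])[0].astype(int);
cv2.imwrite(f"pics/top9.png",cv2.resize(im[a[1]-35:a[1]+45,a[0]-50:a[0]+50],None,fx=7,fy=7,interpolation=cv2.INTER_CUBIC))
c=get_calibration("wrist");im,d=snapshot("wrist");cv2.imwrite("pics/w9.png",im)
```

```text
[  2.04  -6.04 -13.32   2.48  -0.7 ] [0.43872257 0.17982327 0.07655033]
```

View pics/top9.png

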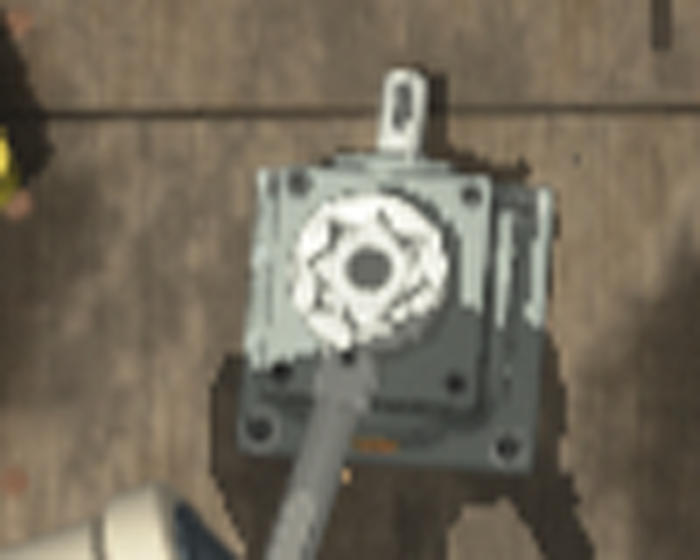

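View pics/w9.png

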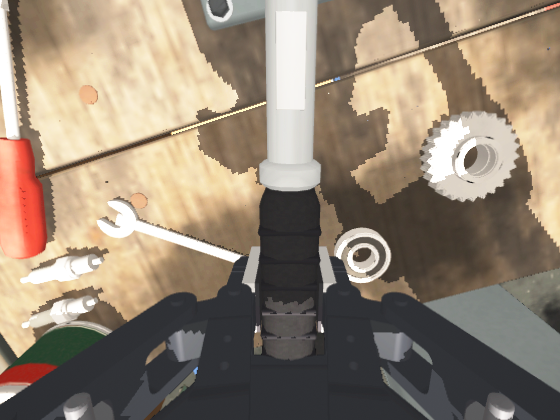

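Run:
```python
from arc import *
y=np.radians(-17.22)
for i in range(14):
    y+=.02; ctrl.move_straight(tcp_for(y,.0772),speed=.08,frame=wq(y)); m=meas(3)
    print(round(np.degrees(y),1),m.round(2),round(get_obs()['time'],2))
    if m[0]<.45: break
c=get_calibration("top");im,d=snapshot("top");np.savez("top10.npz",p=im,d=d,**c)
a=proj(c,[[PL[0],PL[1],.13]])[0].astype(int);
cv2.imwrite(f"pics/top10.png",cv2.resize(im[a[1]-35:a[1]+45,a[0]-50:a[0]+50],None,fx=7,fy=7,interpolation=cv2.INTER_CUBIC))
```

```text
-16.1 [  2.08  -5.59 -12.51   2.96  -0.49] 32.15
-14.9 [  2.24  -5.42 -12.19   2.97  -0.26] 32.48
-13.8 [  2.32  -4.62 -11.57   2.21  -0.02] 32.8
-12.6 [  2.22  -4.63 -10.06   1.95   0.17] 33.12
-11.5 [ 1.62 -3.58 -7.7   1.68  0.05] 33.45
-10.3 [ 0.7  -3.5  -4.82  1.72 -0.31] 33.77
-9.2 [ 0.29 -2.98 -3.89  1.19 -0.53] 34.1
```

View pics/top10.png

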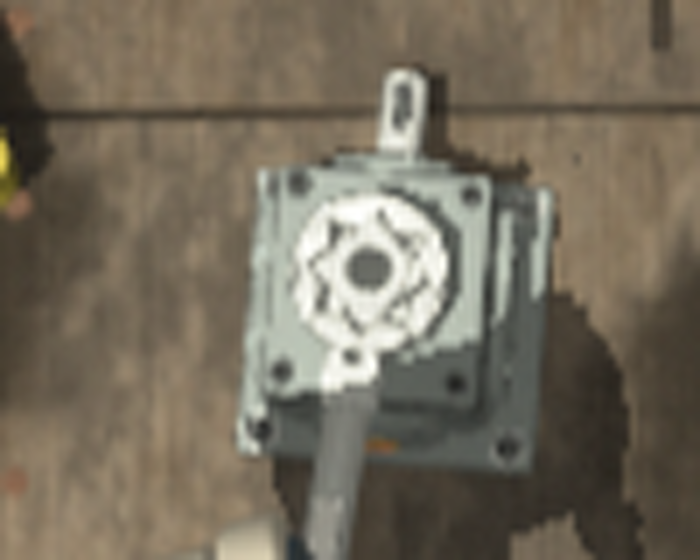

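Run:
```python
from arc import *
y=np.radians(-9.2)
for i in range(2):
    y+=.02; ctrl.move_straight(tcp_for(y,.0772),speed=.08,frame=wq(y)); m=meas(3)
    print(round(np.degrees(y),1),m.round(2))
    if m[0]<.1: break
p=tcp_for(y,.09);r=ctrl.move_straight(p,speed=.04,f_stop=12)
print(r,meas(3).round(2),get_obs()['eef_pos'])
if not r:
    ctrl.move_straight(tcp_for(y,.14),speed=.1); print(meas(3).round(2),get_obs()['time'])
    for n in("top","scene"):
        c=get_calibration(n);im,d=snapshot(n);np.savez(n+"11.npz",p=im,d=d,**c)
        a=proj(c,[[PL[0],PL[1],.13]])[0].astype(int)
        cv2.imwrite(f"pics/{n}11.png",cv2.resize(im[a[1]-40:a[1]+50,a[0]-60:a[0]+60],None,fx=6,fy=6,interpolation=cv2.INTER_CUBIC))
```

```text
-8.1 [ 0.19 -3.53 -3.44  0.78 -0.56]
-6.9 [-0.02 -3.06 -2.08  0.57 -0.48]
False [ 0.07 -0.37 -0.45 -2.79 -0.03] [0.43234003 0.14989326 0.0900914 ]
[ 0.01 -0.6   0.03 -4.43  0.  ] 36.0667
```

View pics/scene11.png

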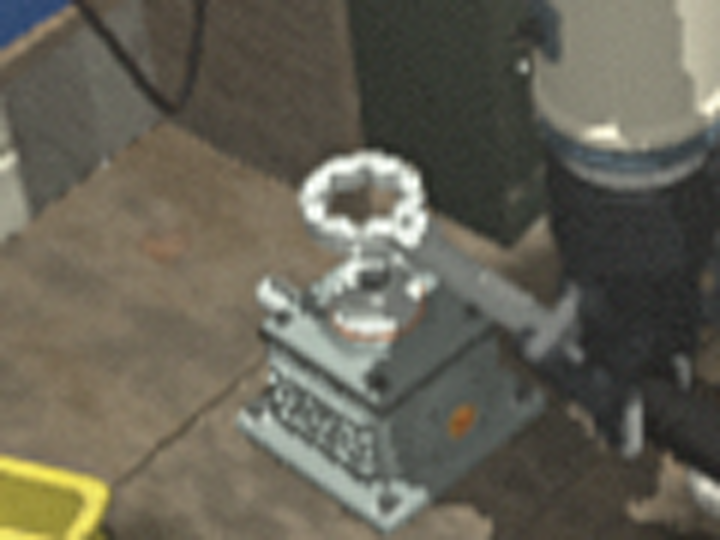

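Run:
```python
from h import *
for n in("top11","scene11"):
    f=np.load(n+".npz");Q=cloud(f,f['d']).reshape(-1,3)
    m=(np.hypot(*(Q[:,:2]-[.6205,.125]).T)<.04)&(Q[:,2]>.14)&(Q[:,2]<.19);q=Q[m]
    yaw=np.radians(-6.9);u=(Q[:,:2]-PL)@[np.cos(yaw),np.sin(yaw)];w=(Q[:,:2]-PL)@[-np.sin(yaw),np.cos(yaw)]
    qq=Q[m&(u>-.022),:2];hh=cv2.convexHull((qq*1000).astype(np.float32))[:,0]/1000
    from scipy.optimize import least_squares
    print(n,np.median(q[:,2]),least_squares(lambda s:np.hypot(hh[:,0]-s[0],hh[:,1]-s[1])-.0295,[.62,.125],loss='soft_l1',f_scale=.001).x)
    t=(u>-.135)&(u<-.045)&(abs(w)<.006)&(Q[:,2]>.13)&(Q[:,2]<.19)
    if t.sum()>20: print("tube",t.sum(),np.polyfit(u[t],Q[t,2],1), np.polyfit(u[t],w[t],1))
```

```text
top11 0.16362173071649738 [0.62049467 0.12560838]
tube 116 [-0.00146215  0.16540643] [0.02535781 0.00147312]
scene11 0.16161228474130473 [0.61860311 0.12627351]
tube 113 [-0.00221867  0.16373812] [0.00411057 0.00160934]
```

Run:
```python
from arc import *
y=np.radians(25)
ctrl.move_straight([.42,-.03,.15],speed=.15,frame=wq(y))
y=np.radians(49.5)
ctrl.move_straight([.4498,-.2643,.15],speed=.15,frame=wq(y))
ctrl.move_straight([.4498,-.2643,.06],speed=.1);ctrl.pause(.2)
print(get_obs()['time'],get_obs()['eef_pos'],meas(3).round(2))
for n in("top","wrist"):
    c=get_calibration(n);im,d=snapshot(n);np.savez(n+"12.npz",p=im,d=d,**c)
    if n=="top":im=cv2.resize(im[130:280,300:450],None,fx=4,fy=4,interpolation=cv2.INTER_CUBIC)
    cv2.imwrite(f"pics/{n}12.png",im)
```

```text
40.4917 [ 0.45017513 -0.26457612  0.06086022] [ 0.22  0.25 -0.46 -3.99  0.05]
```

View pics/top12.png

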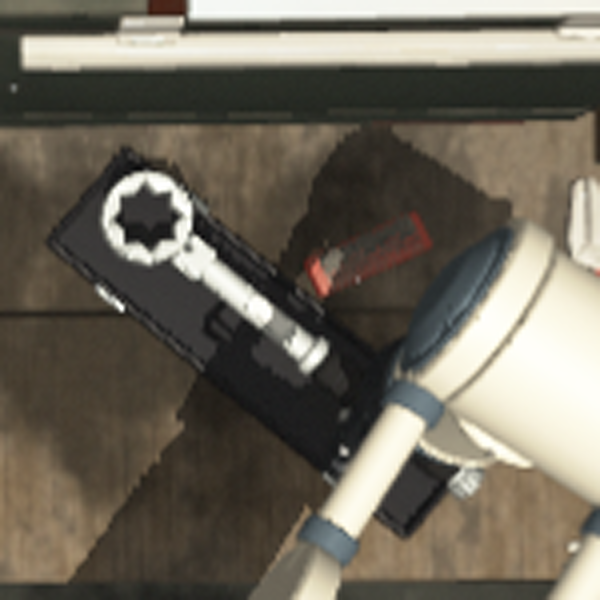

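View pics/wrist12.png

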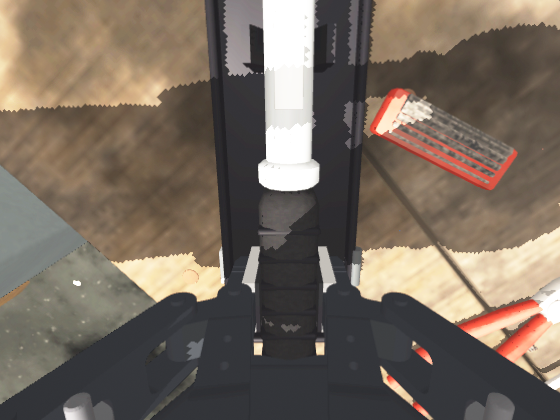

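Run:
```python
from arc import *
r=ctrl.move_straight([.4498,-.2643,.032],speed=.08,f_stop=15)
r2=ctrl.move_straight([.4498,-.2643,.0208],speed=.03,f_stop=6)
print(r,r2,get_obs()['eef_pos'],meas(3).round(2))
im,d=snapshot("wrist");cv2.imwrite("pics/w13.png",im)
print(get_obs()['time'])
```

```text
False True [ 0.45000968 -0.26445106  0.02134334] [0.07 0.28 0.35 5.6  0.02]
41.6917
```

View pics/w13.png

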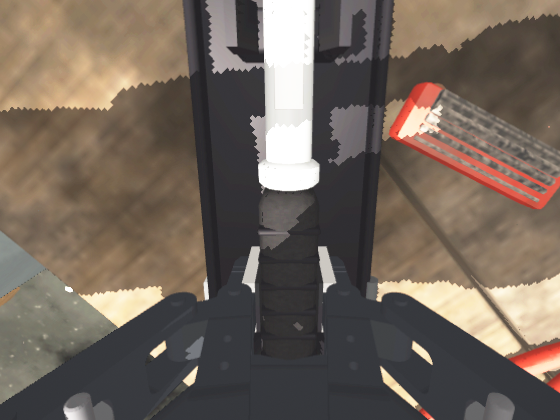

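Run:
```python
from arc import *
release()
p=get_obs()['eef_pos'];print(p,get_obs()['width'],get_obs()['time'])
ctrl.move_straight([.4498,-.2643,.12],speed=.1)
y=np.radians(48.6)
ctrl.move_pose([.478,-.233,.24],wq(y));ctrl.pause(.2)
c=get_calibration("wrist");im,d=snapshot("wrist");cv2.imwrite("pics/w14.png",im);np.savez("w14.npz",p=im,d=d,**c)
im,d=snapshot("scene");cv2.imwrite("pics/scene14.png",im);print(get_obs()['time'])
f=dict(c);P=cloud(f,np.load("w14.npz")['d']);m=(P[...,2]>.03)&(P[...,2]<.07)
for v in (96,144,200,224,264):
    for n,PP,ff in(("new",P,f),):
        r=np.where(m[v,255:325])[0]+255;print(v,r.min(),r.max(),plane(f,((r.min()+r.max())/2,v),.04)[0,:2].round(4))
print("z tube/grip new",np.median(P[88:116,284:289,2]),np.median(P[190:235,284:292,2]))
g=np.load("w1.npz");P=cloud(g,g['d']);print("old",np.median(P[88:116,284:289,2]),np.median(P[190:235,284:292,2]))
```

```text
[ 0.44869778 -0.26368972  0.01927242] 0.9972087992914044 42.325
44.3583
96 279 296 [ 0.5342 -0.1648]
144 280 296 [ 0.5024 -0.2015]
200 279 299 [ 0.4619 -0.249 ]
224 279 300 [ 0.4431 -0.271 ]
264 281 300 [ 0.4101 -0.3103]
z tube/grip new 0.0476100563910683 0.05184388071539575
old 0.04766839103388304 0.05186595300620478
```

View pics/w14.png

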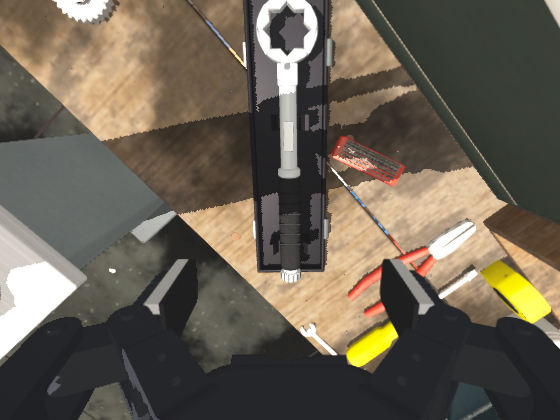

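View pics/scene14.png

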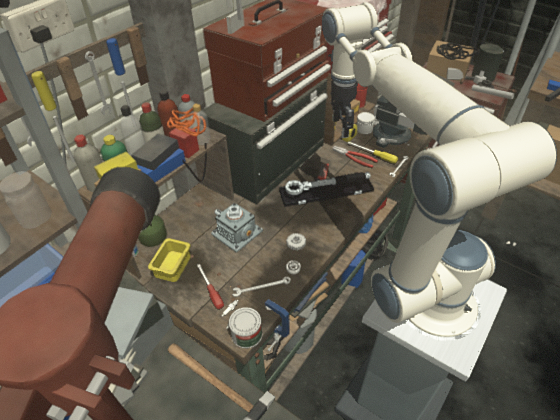

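Run:
```python
from cell import *
ctrl.finish_job(); print(get_obs()['time'])
```

```text
the job is handed in; nothing more can be done
the job is handed in; nothing more can be done
```

The plug is tightened to the wrench's click, the wrench is back in its case, and the job was handed in at about 44 s of the 72 s allowed.

- **Seating:** the ring went right down over the plug's square head. The depth camera put its top at about 104 mm, against the expected 105 mm.
- **Tightening:** I turned the wrench clockwise until the moment at the click joint reached about 2.0 N m and fell to about 1.6 N m. I stopped about 0.08 rad after that peak. I estimate the click at about 0.1 rad, and the top picture shows a kink of about 0.09 rad, so it was well short of the 0.18 hard stop.
- **Unloading and lifting:** I turned back only until the moment was about zero, and the ring came off without resistance.
- **Back in the case:** the wrench lies in both saddles the same way round. Its measured heights match the start to within 0.1 mm and its position to within about 1 mm, and the gripper is clear of it.
- **Other things:** in the last pictures the other things look to be where they were.

**Not checked or off:**
- I did not measure the plug's final angle after lifting the wrench off.
- The moment I measured while turning was at first about 0.3–0.5 N m below the stated turning torque. The moment at the click agreed with the given 2 N m.

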